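# Make up two slide-assembly kits

## Task

Make up two assembly kits: the large steel ring and the flat steel strip go in the rectangular tray, the small steel ring and the flanged stud go in the round pan. The strip is held in the clamp fixture: lift its hinged bar well up, then slide the strip out from under the raised bar before carrying it over. In the end every part lies flat on the floor of its own container (the stud standing upright on its flange), side by side and not on top of one another.

Things in the scene. Friction and masses are not known exactly. Their poses are not given: they have to be found in the camera images.
- large_ring: Loose plain steel ring lying flat, 64 mm outside, 44 mm inside diameter, 18 mm tall, about 0.22 kg. Origin: centre of its underside; z up.
- small_ring: Loose plain steel ring lying flat, 40 mm outside, 24 mm inside diameter, 14 mm tall, about 0.08 kg. Origin: centre of its underside; z up.
- stud: Loose steel flanged stud standing upright: a round flange 40 mm across and 8 mm thick at the bottom, a stem 20 mm in diameter from 8 to 38 mm high, a dark 12 mm tip from 38 to 48 mm. About 0.15 kg. Origin: centre of its underside; z up along the stem.
- strip: Loose flat steel strip, 110 (its x) by 24 (y) by 8 mm, two dark holes, 0.16 kg. Origin: centre of its underside. It starts on the clamp block along the fixture's x axis, underside 20 mm above the table, its centre about 30 mm to -x of the fixture's origin. Its -x end juts 43 mm beyond the block: grip it there across its width. It slides out to the fixture's -x; 50 mm clears the bar.
- tray: Fixed rectangular dark sheet-steel tray, open on top, 140 mm (its x) by 184 mm (its y) outside and 14 mm tall, walls 4 mm, inner floor 4 mm above the table. One undivided space. Origin: centre of its underside.
- pan: Fixed round bright steel pan, open on top, 148 mm across the rim, 16 mm tall, wall 4 mm, inner floor 132 mm across and 3 mm above the table. Origin: centre of its underside.
- clamp: Fixed grey clamp fixture: a block 92 mm (its x, from -42 to +50 mm) by 100 mm (its y), 20 mm tall, with 4 mm high guide rails 2.5 mm beside the strip and a stop at the strip's +x end. The strip comes out to its -x side (roughly towards the robot). Origin: under the block, on the table; z up.
- clamp_bar (a joint): Hinge of the steel bar lying across the strip along the fixture's y axis: 0 = down, 1 mm above the strip (starts at 0 to 0.06), 0.85 rad = fully up. Lifts with 1 to 3 N at the grip; friction keeps it where it is left. Hinge axis parallel to the fixture's x, through (12, -42, 34) mm of its frame; the +y end rises. Bar 18 mm wide, 10 mm thick.
- clamp_grip (a point): Centre of the black cross grip on the bar's free (+y) end: a roller 24 mm long along the fixture's x axis, 18 mm in diameter, 110 mm from the hinge axis. Bar down: at (12, 68, 34) mm of the fixture's frame, beyond the block's side. Pinched from above by its two ends (fingers closing along the fixture's x) it can turn between the fingers as the bar swings up.

How it is judged:
By the outcome, as a careful person would: the job done as asked, in the order asked, and still so for the second after the job is handed in, with the robot touching nothing.
It also fails if it takes over 128 s, if anything falls off the work surface, if the arm or the gripper's body presses on something with over 40 N, if the wrist force passes 120 N, or if a joint passes its speed limit or range.

## Robot

A 6-joint arm with a two-finger parallel gripper is mounted at the origin on the work surface. World frame = base frame: x ahead of the robot, y to its left, z up, the work surface at z = 0. Lengths are in m, angles in degrees, forces in N, time in s.
With the tool pointing down it reaches from about 0.4 to 0.825 m from the base axis. Payload 7 kg.
Tool frame: the origin (TCP) lies midway between the tips of the shut fingers; the grasp point (between the pads) lies 19 mm behind it; z points along the fingers, y is the line along which they close (so a half turn about z gives the same grasp; the last joint's range is limited). The gripper opens to 88 mm and grips with 3 to 60 N. Pads are 19 mm wide; open, the fingers measure 130 mm over their backs; the gripper's body (78 mm by 193 mm) begins 47 mm behind the grasp point.
Start: joints at [93.455, 20.546, 0.682, 0, -70.136, -16.507], TCP at [0.152, 0.658, 0.227] pointing down, gripper open.
Joint ranges: [-176.03, 176.03], [-82.01, 121.73], [-58.28, 71.71], [-173.87, 95.51], [-174.79, -0.11], [-173.66, 173.66]. Speed limits (degrees/s): [136.94, 136.94, 172.46, 180, 180, 180].

## Interface

Orientations are given as [roll, pitch, yaw] about the fixed x, y, z axes, in that order (R = Rz(yaw) Ry(pitch) Rx(roll)).
In Python, from plant import ctrl gives the robot as it stands. The module is installed in compiled form; this text tells all that it offers.
- The arm moves only by the tool send_rows, never from a script. Its argument "plan" is a list that holds one entry, the list of rows, each a list of 6 numbers: the shift along the tool's x, y, z in a scale on which 1.0 is 0.4 m, then the turn, a rotation vector about the tool's x, y, z in shares of 120 degrees (1.0 is 120 degrees). A call has 1 to 8 rows; each row is the pose to reach, as a shift and turn from the pose commanded when the call began, along the tool's axes at that moment; what a row does not reach only later rows make up. A row lasts 1/12 s, in which the tool goes at most 41.7 mm and 7.16 degrees, less where a joint would pass 70% of its speed; a pose out of reach is approached as far as the arm can. Shift and turn numbers lie between -1 and 1, and a call with a number outside is refused. A call with a gripper value outside its range is refused whole. "fingers" is the opening, from 0 (shut) to 1 (fully open), set as the call begins (left out, the last holds). The fingers move at their own pace and stop on an object; the grip force is fixed at half the most. Time passes only in rows, so rows that repeat a pose let the fingers close. It gives the time, the measured TCP pose, the force, the opening and the grip force at its end, in the units of the state.
- ctrl.get_obs(): the state, without advancing time (a new reading comes with each control period).
- ctrl.snapshot(name): name is "side" or "top" or "wrist"; returns a dict with "img" (420x560x3 uint8, red, green, blue), "K" (3x3 intrinsics, pixels), "pose" (4x4, takes a point from camera to world coordinates). Camera axes: x right, y down, z forward; pixel columns grow to the right and rows downward; lengths in m; the calibration is good to about 2 mm. A picture is of the moment at which its call begins. There is no depth.
- ctrl.close_job(): hands the job in; it is judged then, once.
The state is a dict: "clock": time; "joint_pos": joint angles; "qvel": joint speeds; "tau": joint torques, N m; "tool_pos": TCP position; "orientation": TCP orientation; "force": force on the tool from outside, world axes, zero at the start; "moment": the same for the moment, N m; "opening": finger opening in m; "gripper_force": force on a finger pad.
Only numpy, scipy, OpenCV 4.12 (cv2) and the standard library are available. Lean on these libraries where they do the work, as an engineer would, in place of code of your own. Each camera call takes 0.05 s, during which the arm holds its last target. There are 200 camera calls.

## Working session

There is one attempt and no reset: what is moved stays moved. The work goes in short steps, Python scripts to look and compute and a tool call to move; the robot and the scene stay as the last step left them, time stands still between calls to the robot, and variables do not carry over. Pictures are saved under pics/ and viewed, at most 14 in all, crops included, and the job is handed in when it is done.

Besides the shell and the picture viewer there is one more tool, called after "Call:" by a JSON object that holds its "op" and its "data", one argument or row to a line. send_rows: Moves the arm, as the interface text tells. Its arguments: {"type":"object","properties":{"plan":{"type":"array","items":{"type":"array","items":{"type":"array","items":{"type":"number"}}}},"fingers":{"type":"number"}},"required":["plan"]}

```bash
mkdir -p pics; python3 - <<'E'
from plant import ctrl
import cv2,numpy as np
o=ctrl.get_obs();print({k:np.round(v,4) for k,v in o.items()})
for n in ["top","side","wrist"]:
    s=ctrl.snapshot(n);cv2.imwrite(f"pics/{n}0.png",s["img"][...,::-1]);np.savez(f"{n}0.npz",**s)
    print(n,s["K"].round(1).tolist(),s["pose"].round(4).tolist())
E
```

```text
{'clock': np.float64(0.0), 'joint_pos': array([ 9.34552e+01,  2.05925e+01,  6.33100e-01, -2.16000e-02,
       -7.01353e+01, -1.65064e+01]), 'qvel': array([-0.0779,  0.0325,  0.0212,  0.0074, -0.0732,  0.07  ]), 'tau': array([ 1.00000e-04, -5.82704e+01,  2.93071e+01,  6.99740e+00,
        7.20000e-03, -1.00000e-04]), 'tool_pos': array([0.1523, 0.6571, 0.2256]), 'orientation': array([ 1.799034e+02, -7.500000e-03, -1.305860e+01]), 'force': array([ 0.3696,  0.1646, -0.3327]), 'moment': array([-0.0084, -0.0133, -0.0688]), 'gripper_force': np.float64(0.0), 'opening': np.float64(0.0879)}
top [[466.7, 0.0, 278.2], [0.0, 466.7, 209.9], [0.0, 0.0, 1.0]] [[-0.03, -0.9846, 0.1724, 0.3205], [-0.9995, 0.0316, 0.0064, 0.0017], [-0.0117, -0.1721, -0.985, 1.3041], [0.0, 0.0, 0.0, 1.0]]
side [[504.4, 0.0, 277.8], [0.0, 504.4, 208.7], [0.0, 0.0, 1.0]] [[0.9474, -0.2321, 0.2206, 0.2948], [-0.3202, -0.6926, 0.6464, -0.7339], [0.0028, -0.683, -0.7304, 0.9093], [0.0, 0.0, 0.0, 1.0]]
wrist [[350.2, 0.0, 284.8], [0.0, 350.2, 203.8], [0.0, 0.0, 1.0]] [[-0.2262, -0.9342, -0.2759, 0.2252], [-0.9741, 0.2175, 0.0621, 0.6396], [0.002, 0.2828, -0.9592, 0.3841], [0.0, 0.0, 0.0, 1.0]]
```

View pics/top0.png

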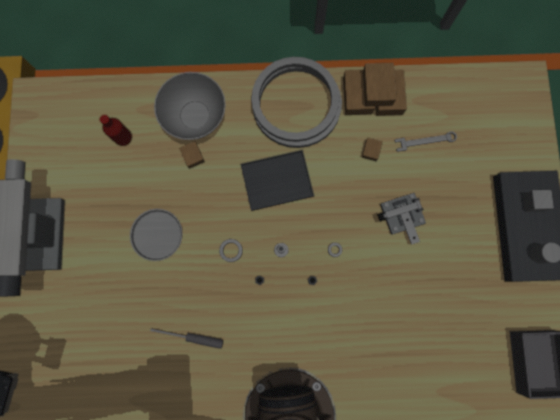

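View pics/side0.png

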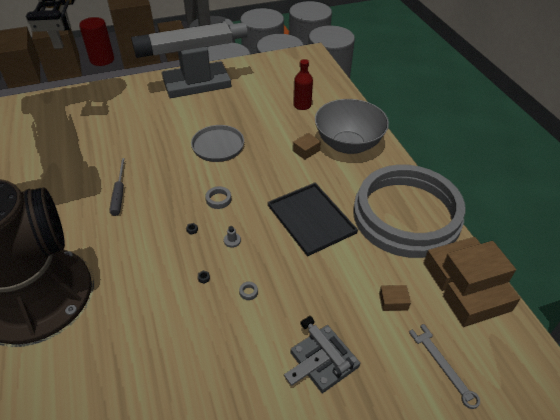

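The top view shows the pan (157,235), large ring (231,250), stud (281,250), small ring (334,249), tray (277,180) and clamp (405,215), with the strip coming out toward (412,237). The side view shows the same parts: pan (218,143), large ring (218,197), stud (232,236), small ring (249,290), tray (311,217) and clamp (325,355).

```bash
cat > h.py <<'E'
import numpy as np,cv2
def load(n): return dict(np.load(n+".npz"))
def ray(s,uv):
    d=s["pose"][:3,:3]@np.linalg.inv(s["K"])@np.array([uv[0],uv[1],1.]);return s["pose"][:3,3],d/np.linalg.norm(d)
def plane(s,uv,z):
    o,d=ray(s,uv);return o+d*(z-o[2])/d[2]
def tri(a,ua,b,ub):
    o1,d1=ray(a,ua);o2,d2=ray(b,ub)
    t=np.linalg.lstsq(np.c_[d1,-d2],o2-o1,rcond=None)[0]
    p,q=o1+d1*t[0],o2+d2*t[1];return (p+q)/2,np.linalg.norm(p-q)
def proj(s,p):
    c=s["pose"][:3,:3].T@(np.array(p)-s["pose"][:3,3]);u=s["K"]@c;return u[:2]/u[2]
def grey(img,t=45):
    h=cv2.cvtColor(img,cv2.COLOR_RGB2HSV);return (h[...,1]<t).astype(np.uint8)
E
python3 - <<'E'
from h import *
crops={"top":(130,140,460,300),"side":(170,110,380,400)}
for n,(x0,y0,x1,y1) in crops.items():
    s=load(n+"0");m=grey(s["img"],60)
    for c in cv2.findContours(m,cv2.RETR_EXTERNAL,cv2.CHAIN_APPROX_NONE)[0]:
        b=cv2.boundingRect(c)
        if cv2.contourArea(c)>40 and x0<b[0] and b[0]+b[2]<x1 and y0<b[1] and b[1]+b[3]<y1:
            (cx,cy),ax,an=cv2.fitEllipse(c);p=plane(s,(cx,cy),.012)
            print(n,b,round(cv2.contourArea(c)),"ell",round(cx,1),round(cy,1),np.round(ax,1),round(an),p.round(3))
t=load("top0")["img"];s=load("side0")["img"]
a=cv2.resize(t[180:260,365:445],(560,560),interpolation=2)
cv2.imwrite("pics/c1.png",np.clip(a[...,::-1]*1.5,0,255))
b=cv2.resize(s[305:395,270:370],(800,600)[:1]+(600,) if 0 else (660,594),interpolation=2)
cv2.imwrite("pics/c2.png",np.clip(b[...,::-1]*1.5,0,255))
E
```

```text
top (308, 276, 9, 9) 50 ell 311.9 280.0 [8.  8.3] 176 [ 0.349 -0.076  0.012]
top (255, 276, 9, 9) 48 ell 259.1 279.8 [7.8 8.3] 116 [0.354 0.068 0.012]
top (274, 243, 15, 15) 158 ell 280.9 249.7 [14.1 14.5] 100 [0.434 0.006 0.012]
top (328, 242, 15, 16) 160 ell 334.7 249.3 [14.1 14.7] 172 [ 0.431 -0.143  0.012]
top (219, 239, 24, 23) 408 ell 230.4 250.1 [22.5 23.1] 90 [0.438 0.146 0.012]
top (378, 193, 48, 52) 1359 ell 403.4 215.9 [40.8 49.6] 149 [ 0.518 -0.339  0.012]
top (241, 150, 73, 61) 2992 ell 276.7 179.7 [54.6 76.4] 77 [0.634 0.012 0.012]
side (284, 317, 76, 76) 2874 ell 320.1 356.8 [66.2 67.5] 104 [ 0.518 -0.333  0.012]
side (239, 281, 19, 19) 251 ell 248.2 290.3 [17.7 18.2] 78 [ 0.431 -0.144  0.012]
side (198, 271, 12, 12) 95 ell 203.2 276.5 [11.1 11.2] 4 [ 0.349 -0.079  0.012]
side (223, 226, 18, 21) 223 ell 231.7 237.6 [15.7 19.6] 175 [0.436 0.007 0.012]
side (186, 223, 12, 11) 78 ell 191.6 228.1 [ 9.7 10.7] 62 [0.354 0.065 0.012]
side (205, 186, 26, 23) 438 ell 218.0 197.1 [22.1 25.4] 86 [0.437 0.145 0.012]
side (191, 125, 53, 37) 1485 ell 217.3 142.7 [36.  52.6] 86 [0.487 0.351 0.012][ WARN:0@0.090] global loadsave.cpp:1063 imwrite_ Unsupported depth image for selected encoder is fallbacked to CV_8U.
```

View pics/c1.png

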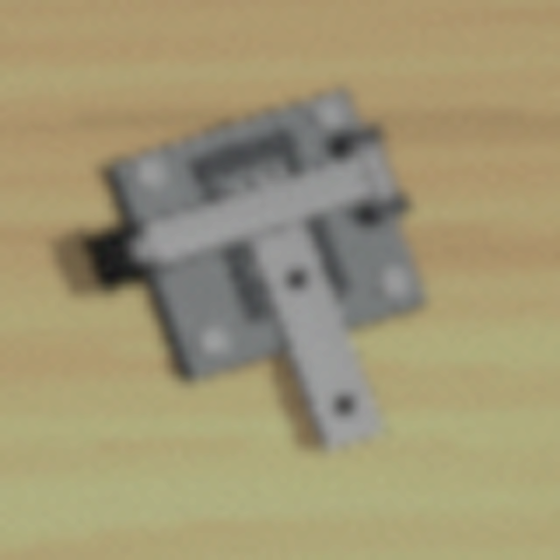

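View pics/c2.png

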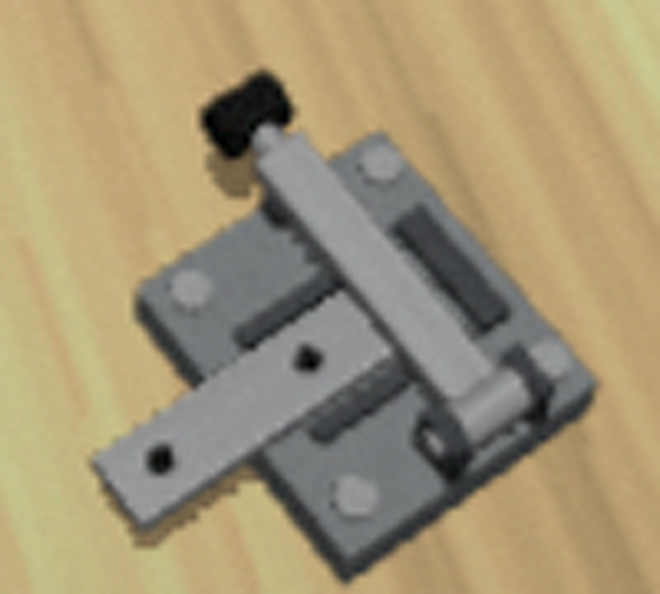

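The crops show the bar down across the strip. Block corners in c1 are (108,165), (340,92), (425,300) and (190,375); strip holes are (296,278) and (345,404); the black grip is near (112,258), and near (248,115) in c2. Next I triangulate these points.

```bash
python3 - <<'E'
from h import *
T,S=load("top0"),load("side0")
ct=lambda u:(365+(u[0]+.5)/7-.5,180+(u[1]+.5)/7-.5)
cs=lambda u:(270+(u[0]+.5)/6.6-.5,305+(u[1]+.5)/6.6-.5)
P={"hole1":((296,278),(308,358)),"hole2":((345,404),(160,460)),"endL":((325,446),(95,462)),"endR":((380,430),(143,525)),
"grip":((114,258),(248,115)),"-x+y":((188,375),(138,298)),"+x+y":((110,165),(383,137)),"+x-y":((340,92),(595,383)),"-x-y":((425,300),(345,560))}
R={}
for k,(a,b) in P.items():
    p,e=tri(T,ct(a),S,cs(b));R[k]=p;print(k,p.round(4),round(e*1e3,1))
d=R["hole1"]-R["hole2"];print("strip yaw",np.degrees(np.arctan2(d[1],d[0])))
for a,b in (("-x+y","+x+y"),("-x-y","+x-y"),("-x-y","-x+y"),("+x-y","+x+y")):
    d=R[b]-R[a];print(a,b,np.degrees(np.arctan2(d[1],d[0])).round(1),np.linalg.norm(d).round(4))
c=sum(R[k] for k in("-x+y","+x+y","+x-y","-x-y"))/4;print("block ctr",c.round(4))
for n,a,b in(("lring",(230.4,250.1),(218,197.1)),("sring",(334.7,249.3),(248.2,290.3)),("stud sil",(280.9,249.7),(231.7,237.6))):
    p,e=tri(T,a,S,b);print(n,p.round(4),round(e*1e3,1))
# pan ellipse in top
for s,n in((T,"top"),(S,"side")):
  m=grey(s["img"],60);
  for c in cv2.findContours(m,0,1)[0]:
    b=cv2.boundingRect(c)
    if 300<cv2.contourArea(c)<5000: 
      (q,ax,an)=cv2.fitEllipse(c); p=plane(s,q,.016)
      if p[1]>.2: print(n,b,q,ax,p.round(4))
  # tray dark
  h=cv2.cvtColor(s["img"],cv2.COLOR_RGB2HSV);m=((h[...,2]<75)&(h[...,1]<110)).astype(np.uint8)
  u=proj(s,(.634,.012,.005)).astype(int)
  n_,l,st,ce=cv2.connectedComponentsWithStats(m)
  k=l[u[1],u[0]];print("tray lbl",k,st[k])
  c=cv2.findContours((l==k).astype(np.uint8),0,1)[0][0];r=cv2.minAreaRect(c);ap=cv2.approxPolyDP(cv2.convexHull(c),6,True)[:,0]
  q=[plane(s,x,.014) for x in ap];print(np.round(q,3).tolist())
# stud tip: dark blob
for s,n,(x0,y0) in((T,"top",(272,241)),(S,"side",(221,223))):
  g=cv2.cvtColor(s["img"],cv2.COLOR_RGB2GRAY)[y0:y0+22,x0:x0+22];print(n);print(g)
E
```

```text
hole1 [ 0.5055 -0.3429  0.0316] 0.4
hole2 [ 0.4554 -0.358   0.0318] 0.1
endL [ 0.4394 -0.3505  0.0263] 0.7
endR [ 0.4453 -0.3721  0.0273] 0.1
grip [ 0.5145 -0.2701  0.0413] 0.2
-x+y [ 0.47   -0.3019  0.0142] 1.4
+x+y [ 0.5564 -0.2766  0.016 ] 1.0
+x-y [ 0.5828 -0.3701  0.0181] 1.0
-x-y [ 0.4964 -0.3961  0.0199] 1.1
strip yaw 16.825563543712448
-x+y +x+y 16.3 0.09
-x-y +x-y 16.8 0.0903
-x-y -x+y 105.6 0.098
+x-y +x+y 105.8 0.0972
block ctr [ 0.5264 -0.3362  0.017 ]
lring [0.4378 0.146  0.0109] 0.2
sring [ 0.4311 -0.143   0.0108] 0.0
stud sil [0.4348 0.0059 0.0139] 1.0
top (0, 371, 18, 45) (6.793704986572266, 386.73931884765625) (15.934884071350098, 50.43965148925781) [0.0943 0.7419 0.016 ]
top (150, 329, 73, 19) (201.56689453125, 339.7149353027344) (8.271646499633789, 84.9875717163086) [0.1998 0.2257 0.016 ]
top (129, 208, 54, 54) (155.5443878173828, 234.60633850097656) (51.064151763916016, 53.447322845458984) [0.487  0.3535 0.016 ]
top (154, 72, 72, 68) (189.27313232421875, 105.59220886230469) (67.0146713256836, 71.4121322631836) [0.8636 0.2605 0.016 ]
tray lbl 37 [ 241  150   73   6
[... 4289 characters left out ...]
3  50  50  45  42  51  90  98
  100  94 110 116]
 [121 118 117 106  99 101  79  57  51  53  51  54  48  47  42  50  88  99
  102  82 106 114]
 [119 118 104 100 100  99  85  61  49  52  51  51  49  47  41  51  93 101
  100  74 104 116]
 [120 118 110 101 100  99  97  78  54  51  51  53  49  44  70  90  98 101
  101  70 105 116]
 [120 120  94  98  99  99 100  96  85  66  58  58  68  59  89 101  99 101
   88  63 106 117]
 [119 119 114  89  95  99  99  99  97  95  94  95  95  94  98  99 101  96
   64  81 112 118]
 [121 119 119  83  74  94  97  99  99 100 100 100  99  99  99  99  91  67
   49 101 116 117]
 [119 121 120 100  67  68  90  99  99 103 101 100 101  97  94  83  63  49
   97 115 118 117]]
```

```bash
cat > wp.py <<'E'
import numpy as np
from scipy.spatial.transform import Rotation as Ro
def show(p,W):
    "p=(x,y,z,yaw) start; prints the shift in tool axes (cm) and turn about tool z per waypoint"
    p=np.array(p,float)
    for n,*q in W:
        q=np.array(q,float);d=Ro.from_euler("xyz",[180,0,p[3]],degrees=True).inv().apply(q[:3]-p[:3])*100
        a=-(q[3]-p[3]);r=max(np.linalg.norm(d)/4.17,abs(a)/7.16)
        print(n,q.round(4).tolist(),"shift",d.round(2),"turn",round(a,1),"rows",round(r,1));p=q
C,cy=np.array([.5226,-.3373]),np.radians(16.6)
T,ty=np.array([.634,.0115]),np.radians(11.9)
P=np.array([.4865,.350])
rot=lambda o,a,v:o+np.array([[np.cos(a),-np.sin(a)],[np.sin(a),np.cos(a)]])@np.array(v)
clamp=lambda x,y:rot(C,cy,(x/1e3,y/1e3)); tray=lambda x,y:rot(T,ty,(x/1e3,y/1e3))
E
python3 - <<'E'
from wp import *
from h import *
L=(.438,.146)
print("stud tip",tri(load("top0"),(280.5,248.6),load("side0"),(231.2,227.5)))
show((.1523,.6571,.2256,-13.06),[("half",.295,.40,.16,0),("aboveL",*L,.10,11.9),("down",*L,.005,11.9),("up",*L,.09,11.9),("trayL",*tray(0,25),.09,11.9),("place",*tray(0,25),.008,11.9),("up",*tray(0,25),.12,11.9),
("half",.574,-.13,.16,-33),("grip",*clamp(12,68),.13,-73.4),("down",*clamp(12,68),.018,-73.4)]
+[(f"th{t}",*clamp(12,-42+110*np.cos(t)),.018+.11*np.sin(t),-73.4) for t in(.2,.4,.6,.8)]
+[("up",*clamp(12,34.6),.2,-73.4),("strip",*clamp(-72,0),.15,16.6),("down",*clamp(-72,0),.018,16.6),("slide",*clamp(-145,0),.018,16.6),("lift",*clamp(-145,0),.09,16.6),
("trayS",*tray(-42,-42),.09,11.9),("placeS",*tray(-42,-42),.006,11.9)])
E
```

```text
stud tip (array([0.43547447, 0.00667779, 0.04807016]), np.float64(0.0022964254454185666))
half [0.295, 0.4, 0.16, 0.0] shift [19.71 21.82  6.56] turn -13.1 rows 7.2
aboveL [0.438, 0.146, 0.1, 11.9] shift [14.3 25.4  6. ] turn -11.9 rows 7.1
down [0.438, 0.146, 0.005, 11.9] shift [-0.  -0.   9.5] turn -0.0 rows 2.3
up [0.438, 0.146, 0.09, 11.9] shift [ 0.   0.  -8.5] turn -0.0 rows 2.0
trayL [0.6288, 0.036, 0.09, 11.9] shift [16.41 14.7   0.  ] turn -0.0 rows 5.3
place [0.6288, 0.036, 0.008, 11.9] shift [-0.  -0.   8.2] turn -0.0 rows 2.0
up [0.6288, 0.036, 0.12, 11.9] shift [  0.    0.  -11.2] turn -0.0 rows 2.7
half [0.574, -0.13, 0.16, -33.0] shift [-8.79 15.11 -4.  ] turn 44.9 rows 6.3
grip [0.5147, -0.2687, 0.13, -73.4] shift [ 2.58 14.86  3.  ] turn 40.4 rows 5.6
down [0.5147, -0.2687, 0.018, -73.4] shift [ 0.  -0.  11.2] turn -0.0 rows 2.7
th0.2 [0.5153, -0.2708, 0.0399, -73.4] shift [ 0.22 -0.   -2.19] turn -0.0 rows 0.5
th0.4 [0.5172, -0.277, 0.0608, -73.4] shift [ 0.65  0.   -2.1 ] turn -0.0 rows 0.5
th0.6 [0.5202, -0.2871, 0.0801, -73.4] shift [ 1.05 -0.   -1.93] turn -0.0 rows 0.5
th0.8 [0.5242, -0.3007, 0.0969, -73.4] shift [ 1.41  0.   -1.68] turn -0.0 rows 0.5
up [0.5242, -0.3007, 0.2, -73.4] shift [  0.     0.   -10.31] turn -0.0 rows 2.5
strip [0.4536, -0.3579, 0.15, 16.6] shift [3.46 8.4  5.  ] turn -90.0 rows 12.6
down [0.4536, -0.3579, 0.018, 16.6] shift [ 0.  -0.  13.2] turn -0.0 rows 3.2
slide [0.3836, -0.3787, 0.018, 16.6] shift [-7.3 -0.  -0. ] turn -0.0 rows 1.8
lift [0.3836, -0.3787, 0.09, 16.6] shift [-0.   0.  -7.2] turn -0.0 rows 1.7
trayS [0.6016, -0.0383, 0.09, 11.9] shift [ 30.61 -26.4   -0.  ] turn 4.7 rows 9.7
placeS [0.6016, -0.0383, 0.006, 11.9] shift [-0.  -0.   8.4] turn -0.0 rows 2.0
```

Careful with the scale: shifts go in shares of 0.4 m and turns go in shares of 120 degrees. That gives: 21.8 cm is 0.545, 19.7 cm is 0.4925, -13 degrees is -0.1083.

Call:
{"op": "send_rows", "data": {
  "plan": [
    [[0.245,0.2725,0.0825,0,0,-0.0542],[0.4925,0.545,0.1625,0,0,-0.1083],[0.4925,0.545,0.1625,0,0,-0.1083],[0.4925,0.545,0.1625,0,0,-0.1083],[0.4925,0.545,0.1625,0,0,-0.1083],[0.4925,0.545,0.1625,0,0,-0.1083],[0.4925,0.545,0.1625,0,0,-0.1083],[0.4925,0.545,0.1625,0,0,-0.1083]]
  ],
  "fingers": 1
}}

```text
clock: 0.82
tool_pos: [0.2958, 0.3949, 0.16]
orientation: [179.8, 0.1, -0.2]
force: [-0.7, -0.1, 0.2]
opening: 0.0872
gripper_force: 0.0
```

Scaled: 25.4 cm is 0.635, 14.3 cm is 0.3575, -11.9 degrees is -0.0992.

Call:
{"op": "send_rows", "data": {
  "plan": [
    [[0.3575,0.635,0.15,0,0,-0.0992],[0.3575,0.635,0.15,0,0,-0.0992],[0.3575,0.635,0.15,0,0,-0.0992],[0.3575,0.635,0.15,0,0,-0.0992],[0.3575,0.635,0.15,0,0,-0.0992],[0.3575,0.635,0.15,0,0,-0.0992],[0.3575,0.635,0.15,0,0,-0.0992],[0.3575,0.635,0.15,0,0,-0.0992]]
  ]
}}

```text
clock: 1.48
tool_pos: [0.4383, 0.1417, 0.1001]
orientation: [179.9, 0.2, 11.6]
force: [-0.1, 0.7, -0.2]
opening: 0.0878
gripper_force: 0.0
```

```bash
cat > look.py <<'E'
import sys
from plant import ctrl
from h import *
def look(n,name):
    s=ctrl.snapshot(n);np.savez(name+".npz",**s);cv2.imwrite(f"pics/{name}.png",s["img"][...,::-1]);return s
def obs():
    o=ctrl.get_obs();print(round(float(o["clock"]),2),np.round(o["tool_pos"],4),np.round(o["orientation"],2),np.round(o["force"],1),round(float(o["opening"]),4),round(float(o["gripper_force"]),1))
    return o
E
python3 - <<'E'
from look import *
obs();s=look("wrist","w1");obs()
for p in [(.438,.146,.018),(.4355,.0067,.048)]: print(proj(s,p))
E
```

```text
1.48 [0.4383 0.1417 0.1001] [1.7992e+02 1.6000e-01 1.1620e+01] [-0.1  0.7 -0.2] 0.0878 0.0
1.53 [0.4383 0.1427 0.1003] [1.7992e+02 1.4000e-01 1.1580e+01] [ 0.3 -0.8 -0.8] 0.088 0.0
[278.46989345 207.76766512]
[483.51303407 265.09717822]
```

View pics/w1.png

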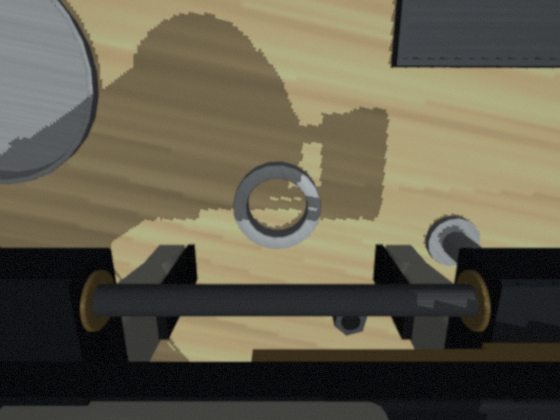

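The wrist view shows the large ring centred near (277,205). The prediction was (278,208), so the measurement holds. Going down in stages.

Call:
{"op": "send_rows", "data": {
  "plan": [
    [[0,0.0025,0.075,0,0,0],[0,0.0025,0.15,0,0,0],[0,0.0025,0.1875,0,0,0],[0,0.0025,0.1875,0,0,0],[0,0.0025,0.1875,0,0,0],[0,0.0025,0.1875,0,0,0],[0,0.0025,0.1875,0,0,0]]
  ]
}}

```text
clock: 2.12
tool_pos: [0.4389, 0.1466, 0.0278]
orientation: [-179.9, -0.1, 11.9]
force: [-0.6, -0.7, 0.2]
opening: 0.0878
gripper_force: 0.0
```

Scaled: 2.2 cm is 0.055, 1.2 cm is 0.03.

Call:
{"op": "send_rows", "data": {
  "plan": [
    [[0,0,0.03,0,0,0],[0,0,0.055,0,0,0],[0,0,0.055,0,0,0],[0,0,0.055,0,0,0]]
  ]
}}

```text
clock: 2.45
tool_pos: [0.4384, 0.1459, 0.0053]
orientation: [-180.0, -0.0, 11.9]
force: [0.7, 0.4, 0.7]
opening: 0.0875
gripper_force: 0.0
```

Call:
{"op": "send_rows", "data": {
  "plan": [
    [[0,0,0,0,0,0],[0,0,0,0,0,0],[0,0,0,0,0,0],[0,0,0,0,0,0],[0,0,0,0,0,0],[0,0,0,0,0,0],[0,0,0,0,0,0],[0,0,0,0,0,0]]
  ],
  "fingers": 0
}}

```text
clock: 3.12
tool_pos: [0.4384, 0.1459, 0.005]
orientation: [-180.0, -0.0, 11.9]
force: [-0.7, 0.8, 6.7]
opening: 0.0631
gripper_force: 30.0
```

Scaled: -8 cm is -0.2, -5 cm is -0.125.

Call:
{"op": "send_rows", "data": {
  "plan": [
    [[0,0,-0.05,0,0,0],[0,0,-0.125,0,0,0],[0,0,-0.2,0,0,0],[0,0,-0.2,0,0,0]]
  ]
}}

```text
clock: 3.45
tool_pos: [0.4406, 0.1473, 0.0893]
orientation: [-179.8, -0.4, 11.9]
force: [2.0, 1.0, -2.6]
opening: 0.0625
gripper_force: 30.0
```

Call:
{"op": "send_rows", "data": {
  "plan": [
    [[0.0675,0.06,0,0,0,0],[0.1375,0.1225,0,0,0,0],[0.205,0.1825,0,0,0,0],[0.2725,0.245,0,0,0,0],[0.34,0.305,0,0,0,0],[0.41,0.3675,0,0,0,0],[0.41,0.3675,0,0,0,0],[0.41,0.3675,0,0,0,0]]
  ]
}}

```text
clock: 4.12
tool_pos: [0.6292, 0.0338, 0.0826]
orientation: [180.0, 0.1, 11.7]
force: [-0.2, -0.3, -1.9]
opening: 0.0628
gripper_force: 30.0
```

Scaled: 5.5 cm is 0.1375, 4 cm is 0.1.

Call:
{"op": "send_rows", "data": {
  "plan": [
    [[0,0,0.05,0,0,0],[0,0,0.1,0,0,0],[0,0,0.1375,0,0,0],[0,0,0.1375,0,0,0],[0,0,0.1375,0,0,0],[0,0,0.1375,0,0,0]]
  ]
}}

```text
clock: 4.62
tool_pos: [0.6289, 0.0358, 0.0304]
orientation: [180.0, -0.0, 11.9]
force: [0.6, -0.8, -0.6]
opening: 0.0627
gripper_force: 30.0
```

Call:
{"op": "send_rows", "data": {
  "plan": [
    [[0,0,0.02,0,0,0],[0,0,0.0375,0,0,0],[0,0,0.0525,0,0,0],[0,0,0.0525,0,0,0],[0,0,0.0525,0,0,0]]
  ]
}}

```text
clock: 5.03
tool_pos: [0.6288, 0.0354, 0.0083]
orientation: [-180.0, -0.0, 11.8]
force: [0.7, 0.9, -0.5]
opening: 0.0631
gripper_force: 30.0
```

Call:
{"op": "send_rows", "data": {
  "plan": [
    [[0,0,0,0,0,0],[0,0,0,0,0,0],[0,0,0,0,0,0],[0,0,0,0,0,0]]
  ],
  "fingers": 0.84
}}

```text
clock: 5.37
tool_pos: [0.6289, 0.0353, 0.0086]
orientation: [180.0, -0.0, 11.8]
force: [-0.8, 0.1, -0.1]
opening: 0.0731
gripper_force: 0.0
```

Scaled: -11 cm is -0.275, -9 cm is -0.225.

Call:
{"op": "send_rows", "data": {
  "plan": [
    [[0,0,-0.05,0,0,0],[0,0,-0.125,0,0,0],[0,0,-0.225,0,0,0],[0,0,-0.275,0,0,0],[0,0,-0.275,0,0,0]]
  ]
}}

```text
clock: 5.78
tool_pos: [0.632, 0.036, 0.1247]
orientation: [-180.0, -0.5, 11.9]
force: [0.7, -0.1, 0.5]
opening: 0.0736
gripper_force: 0.0
```

Scaled: 15.1 cm is 0.3775, -8.8 cm is -0.22, 45 degrees is 0.375.

Call:
{"op": "send_rows", "data": {
  "plan": [
    [[-0.0325,0.0525,-0.015,0,0,0.0542],[-0.0625,0.1075,-0.03,0,0,0.1083],[-0.095,0.1625,-0.0425,0,0,0.1625],[-0.125,0.215,-0.0575,0,0,0.2167],[-0.1575,0.27,-0.0725,0,0,0.2708],[-0.1875,0.325,-0.0875,0,0,0.325],[-0.22,0.3775,-0.1,0,0,0.375],[-0.22,0.3775,-0.1,0,0,0.375]]
  ],
  "fingers": 0.8
}}

```text
clock: 6.45
tool_pos: [0.5725, -0.1335, 0.1595]
orientation: [-180.0, -0.0, -33.7]
force: [0.1, 0.1, -0.6]
opening: 0.0706
gripper_force: 0.0
```

Scaled: 14.9 cm is 0.3725, 12.5 cm is 0.3125, 40.3 degrees is 0.3358.

Call:
{"op": "send_rows", "data": {
  "plan": [
    [[0.01,0.0625,0.0125,0,0,0.0558],[0.0225,0.125,0.025,0,0,0.1117],[0.0325,0.1875,0.0375,0,0,0.1675],[0.0425,0.25,0.05,0,0,0.2233],[0.055,0.3125,0.0625,0,0,0.2792],[0.065,0.3725,0.075,0,0,0.3358],[0.065,0.3725,0.075,0,0,0.3358],[0.065,0.3725,0.075,0,0,0.3358]]
  ]
}}

```text
clock: 7.12
tool_pos: [0.5131, -0.2702, 0.1279]
orientation: [179.9, 0.0, -73.5]
force: [-0.5, -0.1, -1.1]
opening: 0.0699
gripper_force: 0.0
```

```bash
python3 - <<'E'
from look import *
from wp import clamp
s=look("wrist","w2");obs();look("top","t2")
for p in [(*clamp(12,68),.041),(*clamp(50,50),.02),(*clamp(-85,0),.028)]: print(proj(s,p).round(1))
E
```

```text
7.17 [ 0.5138 -0.2696  0.1283] [ 1.7998e+02  1.0000e-02 -7.3400e+01] [-0.6 -0.1  0.4] 0.0701 0.0
[279.5 210.6]
[230.8 180.5]
[414.8 114.1]
```

View pics/w2.png

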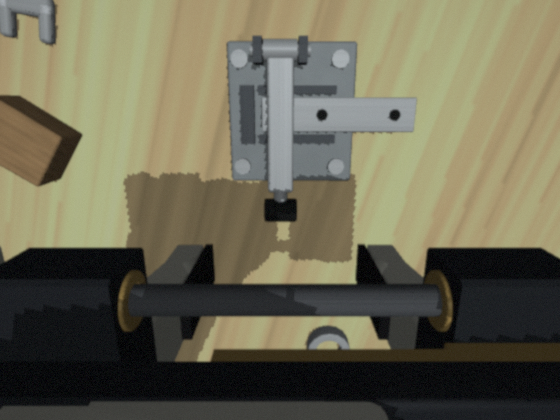

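The wrist view shows the black roller at (281,209), against a prediction of (279.5,210.6). The strip end is at (414,114), as predicted. Going down on the grip.

Scaled: 10.9 cm is 0.2725, 10 cm is 0.25.

Call:
{"op": "send_rows", "data": {
  "plan": [
    [[0,0.0013,0.075,0,0,0],[0,0.0013,0.15,0,0,0],[0,0.0013,0.2125,0,0,0],[0,0.0013,0.25,0,0,0],[0,0.0013,0.2725,0,0,0],[0,0.0013,0.2725,0,0,0],[0,0.0013,0.2725,0,0,0]]
  ]
}}

```text
clock: 7.8
tool_pos: [0.5141, -0.2691, 0.0199]
orientation: [180.0, -0.0, -73.4]
force: [-0.5, -0.1, 0.2]
opening: 0.0698
gripper_force: 0.0
```

Call:
{"op": "send_rows", "data": {
  "plan": [
    [[0,0,0,0,0,0],[0,0,0,0,0,0],[0,0,0,0,0,0],[0,0,0,0,0,0],[0,0,0,0,0,0],[0,0,0,0,0,0],[0,0,0,0,0,0],[0,0,0,0,0,0]]
  ],
  "fingers": 0
}}

```text
clock: 8.47
tool_pos: [0.5162, -0.269, 0.0201]
orientation: [-179.7, -0.1, -73.4]
force: [2.8, 6.1, -1.3]
opening: 0.0235
gripper_force: 30.0
```

Scaled: -4.3 cm is -0.1075, -1.1 cm is -0.0275.

Call:
{"op": "send_rows", "data": {
  "plan": [
    [[0.0003,0,-0.015,0,0,0],[0.0013,0,-0.0275,0,0,0],[0.003,0,-0.04,0,0,0],[0.0055,0,-0.055,0,0,0],[0.0085,0,-0.0675,0,0,0],[0.0123,0,-0.08,0,0,0],[0.0168,0,-0.095,0,0,0],[0.0218,0,-0.1075,0,0,0]]
  ]
}}

```text
clock: 9.13
tool_pos: [0.519, -0.2785, 0.0633]
orientation: [-179.7, -0.1, -73.4]
force: [8.7, -3.7, -7.4]
opening: 0.0241
gripper_force: 30.0
```

Scaled: -3.55 cm is -0.0888, 1.72 cm is 0.043.

Call:
{"op": "send_rows", "data": {
  "plan": [
    [[0.0058,0,-0.0125,0,0,0],[0.012,0,-0.025,0,0,0],[0.019,0,-0.0375,0,0,0],[0.0263,0,-0.0488,0,0,0],[0.0343,0,-0.06,0,0,0],[0.043,0,-0.07,0,0,0],[0.052,0,-0.08,0,0,0],[0.06,0,-0.0888,0,0,0]]
  ]
}}

```text
clock: 9.8
tool_pos: [0.5255, -0.301, 0.098]
orientation: [-179.8, -0.1, -73.4]
force: [9.4, -1.5, -10.3]
opening: 0.0236
gripper_force: 30.0
```

Call:
{"op": "send_rows", "data": {
  "plan": [
    [[0,0,0,0,0,0],[0,0,0,0,0,0],[0,0,0,0,0,0],[0,0,0,0,0,0]]
  ],
  "fingers": 0.6
}}

```text
clock: 10.13
tool_pos: [0.5223, -0.3008, 0.0979]
orientation: [180.0, 0.0, -73.5]
force: [-0.2, 0.7, -0.4]
opening: 0.0448
gripper_force: 0.0
```

Scaled: -11 cm is -0.275, -8 cm is -0.2.

Call:
{"op": "send_rows", "data": {
  "plan": [
    [[0,0,-0.05,0,0,0],[0,0,-0.125,0,0,0],[0,0,-0.2,0,0,0],[0,0,-0.275,0,0,0],[0,0,-0.275,0,0,0],[0,0,-0.275,0,0,0]]
  ]
}}

```text
clock: 10.63
tool_pos: [0.5235, -0.3011, 0.2102]
orientation: [-179.8, -0.1, -73.4]
force: [-1.1, -0.2, -0.3]
opening: 0.0526
gripper_force: 0.0
```

Scaled: 8.3 cm is 0.2075, 3.5 cm is 0.0875, -45 degrees is -0.375.

Call:
{"op": "send_rows", "data": {
  "plan": [
    [[0.0125,0.03,0,0,0,-0.0542],[0.025,0.06,0,0,0,-0.1083],[0.0375,0.09,0,0,0,-0.1625],[0.05,0.12,0,0,0,-0.2167],[0.0625,0.15,0,0,0,-0.2708],[0.075,0.18,0,0,0,-0.325],[0.0875,0.2075,0,0,0,-0.375],[0.0875,0.2075,0,0,0,-0.375]]
  ]
}}

```text
clock: 11.3
tool_pos: [0.451, -0.3586, 0.2067]
orientation: [180.0, 0.2, -28.2]
force: [0.4, 0.4, -0.5]
opening: 0.0525
gripper_force: 0.0
```

Scaled: 5.8 cm is 0.145, 4.9 cm is 0.1225, -45 degrees is -0.375.

Call:
{"op": "send_rows", "data": {
  "plan": [
    [[0,0,0.02,0,0,-0.0542],[0,0,0.04,0,0,-0.1083],[0,0,0.0625,0,0,-0.1625],[0,0,0.0825,0,0,-0.2167],[0,0,0.1025,0,0,-0.2708],[0,0,0.1225,0,0,-0.325],[0,0,0.145,0,0,-0.375],[0,0,0.145,0,0,-0.375]]
  ]
}}

```text
clock: 11.97
tool_pos: [0.4518, -0.357, 0.1473]
orientation: [-179.8, 0.2, 16.7]
force: [-0.8, -0.5, -0.6]
opening: 0.0524
gripper_force: 0.0
```

```bash
python3 - <<'E'
from look import *
from wp import *
obs();s=look("wrist","w3");t=look("side","s3");o=obs()
for p in [(*clamp(-85,0),.028),(*clamp(12,34.6),.117),(*clamp(12,34.6),.125)]: print(proj(s,p).round(1),proj(t,p).round(1))
p=(*o["tool_pos"],o["orientation"][2]);show(p,[("strip",*clamp(-72,0),.018,16.6)])
w=s["img"];c=t["img"][290:400,260:380];c=cv2.resize(c,(450,412),interpolation=2)
out=np.zeros((600,800,3),np.uint8);out[:300,:400]=cv2.resize(w,(400,300));out[:412,350:][:, :450]=c
out[:300,:350]=cv2.resize(w,(350,300));cv2.imwrite("pics/m3.png",out[...,::-1])
E
```

```text
11.97 [ 0.4518 -0.357   0.1473] [-179.81    0.19   16.67] [-0.8 -0.5 -0.6] 0.0524 0.0
12.07 [ 0.4528 -0.3577  0.1493] [-1.7993e+02  9.0000e-02  1.6270e+01] [1.  0.6 0.4] 0.0527 0.0
[286.8 208.3] [287.1 379.3]
[219.5  78. ] [320.1 312.9]
[216.6  77.1] [320.4 310.6]
strip [0.4536, -0.3579, 0.018, 16.6] shift [ 0.07  0.04 13.13] turn -0.3 rows 3.1
```

View pics/m3.png

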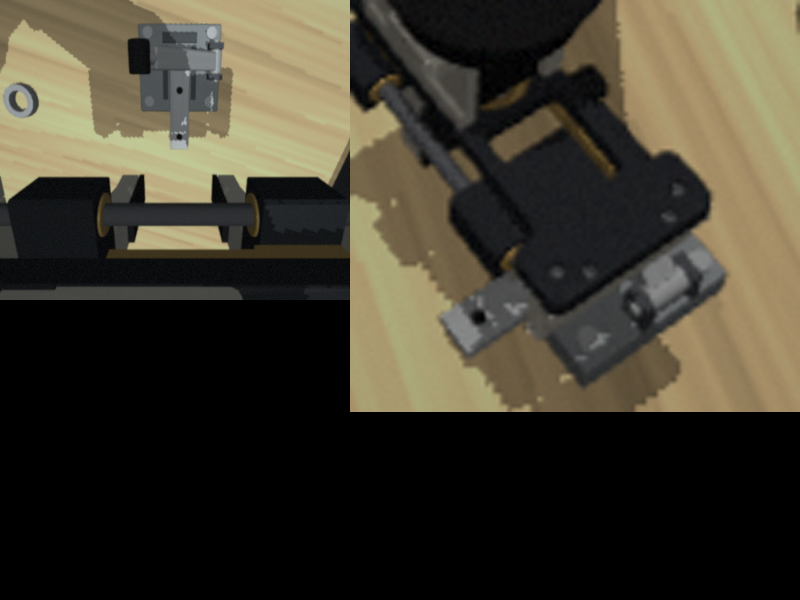

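The bar is up: the roller sits at wrist px (222,80), against a predicted (219,78). The strip end is at (286,207), against (287,208). Descending to grip the strip.

Scaled: 13 cm is 0.325, 12.3 cm is 0.3075.

Call:
{"op": "send_rows", "data": {
  "plan": [
    [[0.0013,0,0.075,0,0,0],[0.0013,0,0.15,0,0,0],[0.0013,0,0.225,0,0,0],[0.0013,0,0.275,0,0,0],[0.0013,0,0.3075,0,0,0],[0.0013,0,0.325,0,0,0],[0.0013,0,0.325,0,0,0],[0.0013,0,0.325,0,0,0]]
  ]
}}

```text
clock: 12.73
tool_pos: [0.4542, -0.3582, 0.0206]
orientation: [180.0, -0.0, 16.5]
force: [1.1, -0.1, 0.6]
opening: 0.0523
gripper_force: 0.0
```

Call:
{"op": "send_rows", "data": {
  "plan": [
    [[0,0,0,0,0,0],[0,0,0,0,0,0],[0,0,0,0,0,0],[0,0,0,0,0,0],[0,0,0,0,0,0],[0,0,0,0,0,0]]
  ],
  "fingers": 0
}}

```text
clock: 13.23
tool_pos: [0.4538, -0.3581, 0.0204]
orientation: [180.0, -0.0, 16.5]
force: [0.3, -0.5, 0.8]
opening: 0.0235
gripper_force: 30.0
```

Scaled: 0.25 cm is 0.0063.

Call:
{"op": "send_rows", "data": {
  "plan": [
    [[0,0,0,0,0,0],[0,0,0,0,0,0],[0,0,0.0063,0,0,0],[0,0,0.0063,0,0,0],[0,0,0.0063,0,0,0]]
  ],
  "fingers": 0.5
}}

```text
clock: 13.65
tool_pos: [0.4535, -0.3579, 0.0173]
orientation: [-180.0, 0.0, 16.5]
force: [0.7, 0.5, 0.9]
opening: 0.0431
gripper_force: 0.0
```

Call:
{"op": "send_rows", "data": {
  "plan": [
    [[0,0,0,0,0,0],[0,0,0,0,0,0],[0,0,0,0,0,0],[0,0,0,0,0,0],[0,0,0,0,0,0]]
  ],
  "fingers": 0
}}

```text
clock: 14.07
tool_pos: [0.4537, -0.358, 0.0176]
orientation: [180.0, -0.0, 16.5]
force: [-0.4, -0.7, -0.1]
opening: 0.0233
gripper_force: 30.0
```

Scaled: -7.8 cm is -0.195, -6.8 cm is -0.17.

Call:
{"op": "send_rows", "data": {
  "plan": [
    [[-0.025,0,-0.0013,0,0,0],[-0.0625,0,-0.0013,0,0,0],[-0.1,0,-0.0013,0,0,0],[-0.1375,0,-0.0013,0,0,0],[-0.17,0,-0.0013,0,0,0],[-0.195,0,-0.0013,0,0,0],[-0.195,0,-0.0013,0,0,0],[-0.195,0,-0.0013,0,0,0]]
  ]
}}

```text
clock: 14.73
tool_pos: [0.3782, -0.3807, 0.0183]
orientation: [180.0, -0.0, 16.5]
force: [-0.1, -0.4, -1.2]
opening: 0.0239
gripper_force: 30.0
```

Scaled: -17 cm is -0.425, -16 cm is -0.4.

Call:
{"op": "send_rows", "data": {
  "plan": [
    [[0,0,-0.0375,0,0,0],[0,0,-0.1,0,0,0],[0,0,-0.175,0,0,0],[0,0,-0.25,0,0,0],[0,0,-0.325,0,0,0],[0,0,-0.4,0,0,0],[0,0,-0.425,0,0,0]]
  ]
}}

```text
clock: 15.32
tool_pos: [0.3811, -0.3815, 0.193]
orientation: [179.7, -0.2, 16.6]
force: [1.7, -0.9, -0.7]
opening: 0.0235
gripper_force: 30.0
```

Scaled: 15.5 cm is 0.3875, -13.2 cm is -0.33.

Call:
{"op": "send_rows", "data": {
  "plan": [
    [[0.0325,-0.0275,0,0,0,0],[0.0875,-0.075,0,0,0,0],[0.1475,-0.125,0,0,0,0],[0.2075,-0.1775,0,0,0,0],[0.2675,-0.2275,0,0,0,0],[0.3275,-0.28,0,0,0,0],[0.3875,-0.33,0,0,0,0]]
  ]
}}

```text
clock: 15.9
tool_pos: [0.4907, -0.2078, 0.1879]
orientation: [-180.0, -0.0, 16.6]
force: [0.7, 0.1, -0.8]
opening: 0.0234
gripper_force: 30.0
```

Scaled: 15.6 cm is 0.39, 14.4 cm is 0.36, 4.6 degrees is 0.0383.

Call:
{"op": "send_rows", "data": {
  "plan": [
    [[0.06,-0.05,0,0,0,0.005],[0.12,-0.1025,0,0,0,0.0108],[0.18,-0.155,0,0,0,0.0167],[0.24,-0.205,0,0,0,0.0225],[0.3,-0.2575,0,0,0,0.0283],[0.36,-0.3075,0,0,0,0.0342],[0.39,-0.3325,0,0,0,0.0383],[0.39,-0.3325,0,0,0,0.0383]]
  ]
}}

```text
clock: 16.57
tool_pos: [0.6034, -0.0345, 0.1871]
orientation: [-180.0, 0.0, 12.1]
force: [0.5, -0.6, -1.0]
opening: 0.0237
gripper_force: 30.0
```

Scaled: 12 cm is 0.3, 10 cm is 0.25.

Call:
{"op": "send_rows", "data": {
  "plan": [
    [[0,0,0.05,0,0,0],[0,0,0.1125,0,0,0],[0,0,0.1875,0,0,0],[0,0,0.25,0,0,0],[0,0,0.3,0,0,0],[0,0,0.3,0,0,0],[0,0,0.3,0,0,0],[0,0,0.3,0,0,0]]
  ]
}}

```text
clock: 17.23
tool_pos: [0.6024, -0.0377, 0.0692]
orientation: [180.0, -0.1, 12.0]
force: [-0.1, 0.2, -1.3]
opening: 0.0238
gripper_force: 30.0
```

```bash
python3 - <<'E'
from look import *
from wp import *
o=obs();s=look("side","s4");w=look("wrist","w4")
show((*o["tool_pos"],o["orientation"][2]),[("place",*tray(-42,-42),.006,11.9)])
out=np.zeros((420,800,3),np.uint8);out[:,:400]=cv2.resize(s["img"][150:290,240:373],(400,420),interpolation=2);out[:300,400:]=cv2.resize(w["img"],(400,300));cv2.imwrite("pics/m4.png",out[...,::-1])
E
```

```text
17.23 [ 0.6024 -0.0377  0.0692] [ 1.7998e+02 -8.0000e-02  1.1970e+01] [-0.1  0.2 -1.3] 0.0238 30.0
place [0.6016, -0.0383, 0.006, 11.9] shift [-0.1   0.04  6.32] turn 0.1 rows 1.5
```

View pics/m4.png

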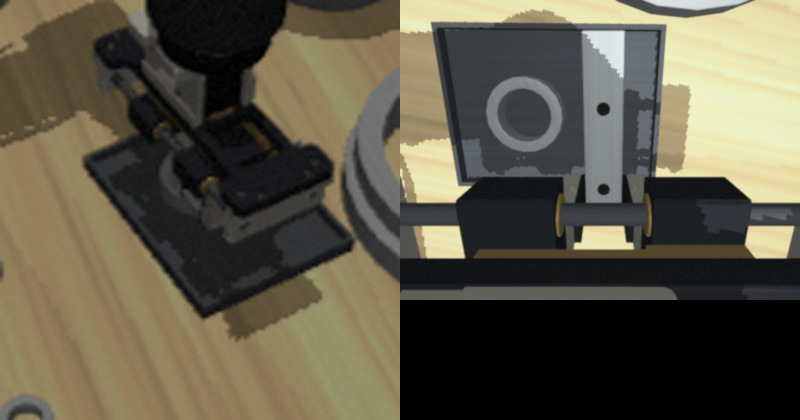

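The strip hangs level over the tray, with the ring clear of it on the other side (the ring is at (523,115) and the strip at (604,115) in the right-hand panel). Lowering and releasing.

Scaled: 6.3 cm is 0.1575, 6 cm is 0.15.

Call:
{"op": "send_rows", "data": {
  "plan": [
    [[-0.0013,0,0.05,0,0,0],[-0.0025,0,0.1,0,0,0],[-0.0025,0,0.1325,0,0,0],[-0.0025,0,0.15,0,0,0],[-0.0025,0,0.1575,0,0,0],[-0.0025,0,0.1575,0,0,0],[-0.0025,0,0.1575,0,0,0]]
  ]
}}

```text
clock: 17.92
tool_pos: [0.6014, -0.0377, 0.0061]
orientation: [180.0, -0.1, 12.0]
force: [0.1, 0.2, -1.3]
opening: 0.0234
gripper_force: 30.0
```

Call:
{"op": "send_rows", "data": {
  "plan": [
    [[0,0,0,0,0,0],[0,0,0,0,0,0],[0,0,0,0,0,0],[0,0,0,0,0,0]]
  ],
  "fingers": 0.5
}}

```text
clock: 18.25
tool_pos: [0.601, -0.0377, 0.0057]
orientation: [180.0, -0.1, 12.0]
force: [0.1, -0.9, 0.3]
opening: 0.042
gripper_force: 0.0
```

Scaled: -11 cm is -0.275, -9 cm is -0.225.

Call:
{"op": "send_rows", "data": {
  "plan": [
    [[0,0,-0.05,0,0,0],[0,0,-0.125,0,0,0],[0,0,-0.225,0,0,0],[0,0,-0.275,0,0,0],[0,0,-0.275,0,0,0],[0,0,-0.275,0,0,0]]
  ]
}}

```text
clock: 18.75
tool_pos: [0.6015, -0.0375, 0.117]
orientation: [-180.0, -0.2, 11.9]
force: [0.2, -0.2, -1.7]
opening: 0.0437
gripper_force: 0.0
```

```bash
python3 - <<'E'
from look import *
from wp import *
o=obs();y=o["orientation"][2]
S=(.431,-.143);D=(.4355,.0067)
a=np.radians(11.9);u=np.array([np.cos(a),np.sin(a)])
A,B=P+.028*u,P-.028*u   # ring far, stud near
show((*o["tool_pos"],y),[("aboveS",*S,.1,11.9),("down",*S,.005,11.9),("up",*S,.1,11.9),("mid",.47,.10,.1,11.9),("panS",*A,.1,11.9),("placeS",*A,.0085,11.9),("up",*A,.12,11.9),("stud",*D,.12,11.9),("down",*D,.0115,11.9),("up",*D,.12,11.9),("panD",*B,.12,11.9),("place",*B,.015,11.9)])
E
```

```text
18.75 [ 0.6015 -0.0375  0.117 ] [-179.99   -0.22   11.95] [ 0.2 -0.2 -1.7] 0.0437 0.0
aboveS [0.431, -0.143, 0.1, 11.9] shift [-18.86   6.79   1.7 ] turn 0.0 rows 4.8
down [0.431, -0.143, 0.005, 11.9] shift [-0.  -0.   9.5] turn -0.0 rows 2.3
up [0.431, -0.143, 0.1, 11.9] shift [ 0.   0.  -9.5] turn -0.0 rows 2.3
mid [0.47, 0.1, 0.1, 11.9] shift [  8.83 -22.97  -0.  ] turn -0.0 rows 5.9
panS [0.5139, 0.3558, 0.1, 11.9] shift [  9.57 -24.12  -0.  ] turn -0.0 rows 6.2
placeS [0.5139, 0.3558, 0.0085, 11.9] shift [-0.   -0.    9.15] turn -0.0 rows 2.2
up [0.5139, 0.3558, 0.12, 11.9] shift [  0.     0.   -11.15] turn -0.0 rows 2.7
stud [0.4355, 0.0067, 0.12, 11.9] shift [-14.87  32.54   0.  ] turn -0.0 rows 8.6
down [0.4355, 0.0067, 0.0115, 11.9] shift [-0.   -0.   10.85] turn -0.0 rows 2.6
up [0.4355, 0.0067, 0.12, 11.9] shift [  0.     0.   -10.85] turn -0.0 rows 2.6
panD [0.4591, 0.3442, 0.12, 11.9] shift [  9.27 -32.54  -0.  ] turn -0.0 rows 8.1
place [0.4591, 0.3442, 0.015, 11.9] shift [-0.  -0.  10.5] turn -0.0 rows 2.5
```

Scaled: -18.8 cm is -0.47, 2.5 cm is 0.0625.

Call:
{"op": "send_rows", "data": {
  "plan": [
    [[-0.075,0.0275,0.005,0,0,0],[-0.175,0.0625,0.015,0,0,0],[-0.275,0.1,0.025,0,0,0],[-0.375,0.135,0.0325,0,0,0],[-0.47,0.17,0.0425,0,0,0],[-0.47,0.17,0.0425,0,0,0],[-0.47,0.17,0.0425,0,0,0],[-0.47,0.17,0.0425,0,0,0]]
  ],
  "fingers": 0.8
}}

```text
clock: 19.42
tool_pos: [0.4305, -0.1435, 0.0978]
orientation: [180.0, 0.0, 11.9]
force: [-0.6, 0.2, 1.0]
opening: 0.0699
gripper_force: 0.0
```

```bash
python3 - <<'E'
from look import *
from wp import *
o=obs();w=look("wrist","w5");t=look("top","t5")
print(proj(w,(.431,-.143,.014)))
show((*o["tool_pos"],o["orientation"][2]),[("S",.431,-.143,.005,11.9)])
out=np.zeros((420,800,3),np.uint8);out[:,400:]=cv2.resize(t["img"][140:240,235:330],(400,420),interpolation=2);out[:300,:400]=cv2.resize(w["img"],(400,300));cv2.imwrite("pics/m5.png",out[...,::-1])
E
```

```text
19.42 [ 0.4305 -0.1435  0.0978] [1.800e+02 2.000e-02 1.191e+01] [-0.6  0.2  1. ] 0.0699 0.0
[284.01377439 207.31399222]
S [0.431, -0.143, 0.005, 11.9] shift [ 0.06 -0.04  9.28] turn 0.0 rows 2.2
```

View pics/m5.png

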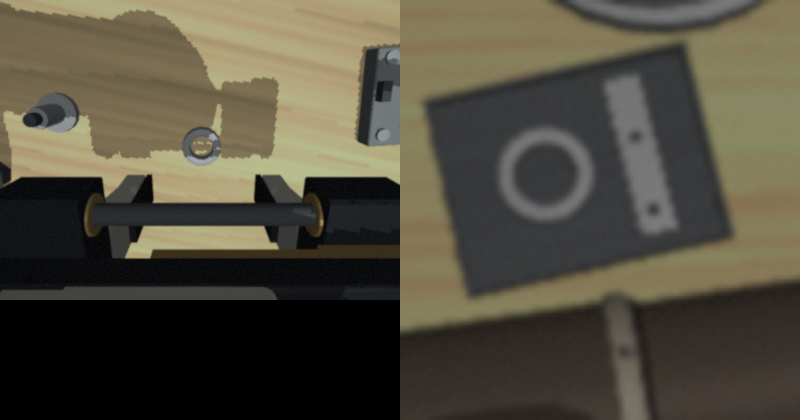

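The ring and strip lie flat in the tray, apart from each other. The small ring is at wrist px (283,206), against a predicted (284,207). Picking it now.

Scaled: 9.2 cm is 0.23, 8 cm is 0.2.

Call:
{"op": "send_rows", "data": {
  "plan": [
    [[0.0013,0,0.075,0,0,0],[0.0013,0,0.15,0,0,0],[0.0013,0,0.2,0,0,0],[0.0013,0,0.23,0,0,0],[0.0013,0,0.23,0,0,0],[0.0013,0,0.23,0,0,0]]
  ]
}}

```text
clock: 20.02
tool_pos: [0.4314, -0.1428, 0.0054]
orientation: [-180.0, 0.1, 12.0]
force: [-0.1, -0.1, 0.2]
opening: 0.0703
gripper_force: 0.0
```

Call:
{"op": "send_rows", "data": {
  "plan": [
    [[0,0,0,0,0,0],[0,0,0,0,0,0],[0,0,0,0,0,0],[0,0,0,0,0,0],[0,0,0,0,0,0],[0,0,0,0,0,0],[0,0,0,0,0,0]]
  ],
  "fingers": 0
}}

```text
clock: 20.6
tool_pos: [0.4316, -0.1431, 0.0066]
orientation: [180.0, -0.1, 12.0]
force: [-1.2, 1.2, 5.8]
opening: 0.0383
gripper_force: 30.0
```

Scaled: -10 cm is -0.25, -8 cm is -0.2.

Call:
{"op": "send_rows", "data": {
  "plan": [
    [[0,0,-0.05,0,0,0],[0,0,-0.125,0,0,0],[0,0,-0.2,0,0,0],[0,0,-0.25,0,0,0],[0,0,-0.25,0,0,0]]
  ]
}}

```text
clock: 21.02
tool_pos: [0.4338, -0.1432, 0.1102]
orientation: [179.9, -0.4, 12.0]
force: [0.3, 0.4, -1.3]
opening: 0.0385
gripper_force: 30.0
```

Scaled: -22.9 cm is -0.5725, 7.5 cm is 0.1875.

Call:
{"op": "send_rows", "data": {
  "plan": [
    [[0.0225,-0.0575,0,0,0,0],[0.055,-0.1425,0,0,0,0],[0.0875,-0.2275,0,0,0,0],[0.12,-0.3125,0,0,0,0],[0.155,-0.3975,0,0,0,0],[0.1875,-0.4825,0,0,0,0],[0.22,-0.5725,0,0,0,0]]
  ]
}}

```text
clock: 21.6
tool_pos: [0.4694, 0.1006, 0.1056]
orientation: [180.0, 0.0, 11.9]
force: [1.1, -1.7, -0.4]
opening: 0.0384
gripper_force: 30.0
```

Scaled: -24.1 cm is -0.6025, -21 cm is -0.525.

Call:
{"op": "send_rows", "data": {
  "plan": [
    [[0.035,-0.0875,0,0,0,0],[0.07,-0.175,0,0,0,0],[0.105,-0.2625,0,0,0,0],[0.14,-0.35,0,0,0,0],[0.175,-0.4375,0,0,0,0],[0.21,-0.525,0,0,0,0],[0.24,-0.6025,0,0,0,0],[0.24,-0.6025,0,0,0,0]]
  ]
}}

```text
clock: 22.27
tool_pos: [0.5148, 0.3601, 0.1047]
orientation: [-180.0, -0.1, 12.1]
force: [1.3, -0.2, -0.4]
opening: 0.038
gripper_force: 30.0
```

```bash
python3 - <<'E'
from look import *
from wp import *
o=obs();w=look("wrist","w6");o=obs()
show((*o["tool_pos"],o["orientation"][2]),[("place",*(P+.028*np.array([np.cos(ty),np.sin(ty)])),.0095,11.9)])
for a in range(0,360,15):
    q=proj(w,(P[0]+.074*np.cos(np.radians(a)),P[1]+.074*np.sin(np.radians(a)),.016))
    cv2.circle(w["img"],tuple(int(v) for v in q),2,(255,0,0),-1)
cv2.imwrite("pics/w6b.png",w["img"][...,::-1])
E
```

```text
22.27 [0.5148 0.3601 0.1047] [-1.7998e+02 -6.0000e-02  1.2130e+01] [ 1.3 -0.2 -0.4] 0.038 30.0
22.32 [0.5138 0.3574 0.1044] [1.7996e+02 5.0000e-02 1.2090e+01] [-1.2  0.1 -1.4] 0.0384 30.0
place [0.5139, 0.3558, 0.0095, 11.9] shift [-0.02  0.16  9.49] turn 0.2 rows 2.3
```

View pics/w6b.png

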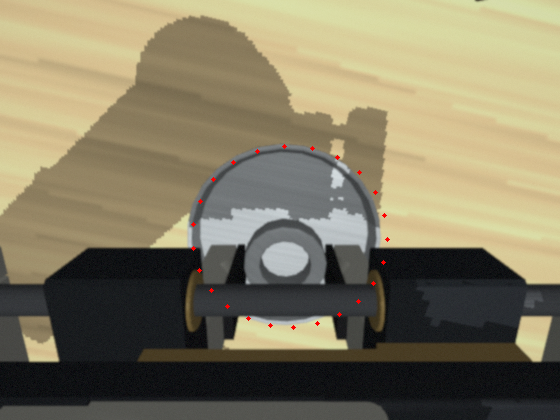

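The actual pan rim is about 5 px to the left of the prediction, so its centre is really at y≈0.3537 m, matching the first top-view reading. I'm shifting 3 mm and placing the ring.

Scaled: 9.5 cm is 0.2375, 9 cm is 0.225.

Call:
{"op": "send_rows", "data": {
  "plan": [
    [[0,-0.0075,0.075,0,0,0],[0,-0.0075,0.15,0,0,0],[0,-0.0075,0.2,0,0,0],[0,-0.0075,0.225,0,0,0],[0,-0.0075,0.2375,0,0,0],[0,-0.0075,0.2375,0,0,0],[0,-0.0075,0.2375,0,0,0]]
  ]
}}

```text
clock: 22.9
tool_pos: [0.5137, 0.3577, 0.0117]
orientation: [-180.0, -0.0, 11.9]
force: [0.4, 0.3, -0.0]
opening: 0.0382
gripper_force: 30.0
```

Call:
{"op": "send_rows", "data": {
  "plan": [
    [[0,0,0,0,0,0],[0,0,0,0,0,0],[0,0,0,0,0,0],[0,0,0,0,0,0]]
  ],
  "fingers": 0.56
}}

```text
clock: 23.23
tool_pos: [0.5135, 0.3579, 0.0116]
orientation: [-180.0, -0.0, 11.9]
force: [0.9, 0.9, -0.2]
opening: 0.0488
gripper_force: 0.0
```

Scaled: -11 cm is -0.275, -9 cm is -0.225.

Call:
{"op": "send_rows", "data": {
  "plan": [
    [[0,0,-0.05,0,0,0],[0,0,-0.125,0,0,0],[0,0,-0.225,0,0,0],[0,0,-0.275,0,0,0],[0,0,-0.275,0,0,0]]
  ]
}}

```text
clock: 23.65
tool_pos: [0.5157, 0.36, 0.1273]
orientation: [-179.7, -0.5, 12.0]
force: [1.1, 0.2, 0.4]
opening: 0.0494
gripper_force: 0.0
```

Scaled: 27 cm is 0.675, 23.5 cm is 0.5875.

Call:
{"op": "send_rows", "data": {
  "plan": [
    [[-0.03,0.0675,0,0,0,0],[-0.07,0.1525,0,0,0,0],[-0.11,0.24,0,0,0,0],[-0.1475,0.3275,0,0,0,0],[-0.1875,0.415,0,0,0,0],[-0.2275,0.5,0,0,0,0],[-0.265,0.5875,0,0,0,0],[-0.305,0.675,0,0,0,0]]
  ]
}}

```text
clock: 24.32
tool_pos: [0.4491, 0.0668, 0.1212]
orientation: [-180.0, -0.0, 12.0]
force: [1.5, -0.4, 0.4]
opening: 0.049
gripper_force: 0.0
```

Scaled: 5.7 cm is 0.1425, 3.2 cm is 0.08.

Call:
{"op": "send_rows", "data": {
  "plan": [
    [[-0.035,0.08,0,0,0,0],[-0.0675,0.1425,0,0,0,0],[-0.0675,0.1425,0,0,0,0],[-0.0675,0.1425,0,0,0,0],[-0.0675,0.1425,0,0,0,0]]
  ]
}}

```text
clock: 24.73
tool_pos: [0.4356, 0.007, 0.1213]
orientation: [-180.0, -0.1, 11.9]
force: [0.5, -0.1, 0.6]
opening: 0.0492
gripper_force: 0.0
```

```bash
python3 - <<'E'
from look import *
from wp import *
o=obs();w=look("wrist","w7");o=obs()
show((*o["tool_pos"],o["orientation"][2]),[("stud",.4355,.0067,.0125,11.9)])
for z in(0,.008,.048): print(proj(w,(.4355,.0067,z)))
cv2.imwrite("pics/w7b.png",cv2.resize(w["img"][100:300,150:430],(700,500))[...,::-1])
E
```

```text
24.73 [0.4356 0.007  0.1213] [-1.7999e+02 -5.0000e-02  1.1910e+01] [ 0.5 -0.1  0.6] 0.0492 0.0
24.78 [0.4357 0.0074 0.1212] [-1.7999e+02 -4.0000e-02  1.1960e+01] [ 0.2 -0.5 -0.5] 0.0491 0.0
stud [0.4355, 0.0067, 0.0125, 11.9] shift [-0.03  0.07 10.87] turn 0.1 rows 2.6
[284.9283088  195.01089813]
[284.93524091 197.57656875]
[284.97645924 212.83203694]
```

View pics/w7b.png

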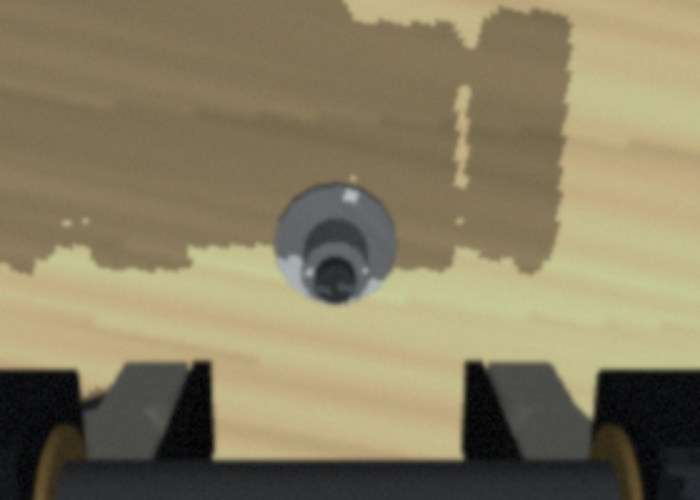

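The flange centre is at (284,197) and the tip at (284,211), both within 1–2 px of the prediction. Gripping the stem.

Scaled: 10.8 cm is 0.27, 10 cm is 0.25.

Call:
{"op": "send_rows", "data": {
  "plan": [
    [[0,0.0013,0.075,0,0,0],[0,0.0013,0.15,0,0,0],[0,0.0013,0.2125,0,0,0],[0,0.0013,0.25,0,0,0],[0,0.0013,0.27,0,0,0],[0,0.0013,0.27,0,0,0],[0,0.0013,0.27,0,0,0]]
  ]
}}

```text
clock: 25.37
tool_pos: [0.4357, 0.0071, 0.0131]
orientation: [180.0, 0.0, 12.0]
force: [0.6, -0.5, -0.1]
opening: 0.0489
gripper_force: 0.0
```

Call:
{"op": "send_rows", "data": {
  "plan": [
    [[0,0,0,0,0,0],[0,0,0,0,0,0],[0,0,0,0,0,0],[0,0,0,0,0,0],[0,0,0,0,0,0],[0,0,0,0,0,0]]
  ],
  "fingers": 0
}}

```text
clock: 25.87
tool_pos: [0.4357, 0.0066, 0.0135]
orientation: [-180.0, -0.1, 12.0]
force: [-1.0, 0.5, 4.7]
opening: 0.0192
gripper_force: 30.0
```

Scaled: -11 cm is -0.275, -8 cm is -0.2.

Call:
{"op": "send_rows", "data": {
  "plan": [
    [[0,0,-0.05,0,0,0],[0,0,-0.125,0,0,0],[0,0,-0.2,0,0,0],[0,0,-0.275,0,0,0],[0,0,-0.275,0,0,0]]
  ]
}}

```text
clock: 26.28
tool_pos: [0.4383, 0.0074, 0.1283]
orientation: [-180.0, -0.5, 12.0]
force: [0.5, 0.5, -1.6]
opening: 0.0194
gripper_force: 30.0
```

Scaled: -26 cm is -0.65, 1.6 cm is 0.04.

Call:
{"op": "send_rows", "data": {
  "plan": [
    [[0.015,-0.055,0,0,0,0],[0.04,-0.14,0,0,0,0],[0.0625,-0.225,0,0,0,0],[0.0875,-0.31,0,0,0,0],[0.11,-0.395,0,0,0,0],[0.135,-0.48,0,0,0,0],[0.16,-0.565,0,0,0,0],[0.1825,-0.65,0,0,0,0]]
  ]
}}

```text
clock: 26.95
tool_pos: [0.4524, 0.2774, 0.1224]
orientation: [180.0, 0.0, 11.9]
force: [0.6, -1.2, -2.3]
opening: 0.0194
gripper_force: 30.0
```

Scaled: -6.9 cm is -0.1725, -5.5 cm is -0.1375.

Call:
{"op": "send_rows", "data": {
  "plan": [
    [[0.0225,-0.08,0,0,0,0],[0.04,-0.1375,0,0,0,0],[0.05,-0.1725,0,0,0,0],[0.05,-0.1725,0,0,0,0],[0.05,-0.1725,0,0,0,0],[0.05,-0.1725,0,0,0,0]]
  ]
}}

```text
clock: 27.45
tool_pos: [0.4577, 0.3464, 0.1224]
orientation: [179.9, 0.1, 11.9]
force: [0.1, -0.4, -1.2]
opening: 0.0196
gripper_force: 30.0
```

```bash
python3 - <<'E'
from look import *
from wp import *
o=obs();w=look("wrist","w8")
show((*o["tool_pos"],o["orientation"][2]),[("place",.4586,.3479,.0165,11.9)])
for P_ in [(.486,.3537)]:
  for r,z,c in((.074,.016,(255,0,0)),):
    for a in range(0,360,15):
      q=proj(w,(P_[0]+r*np.cos(np.radians(a)),P_[1]+r*np.sin(np.radians(a)),z));cv2.circle(w["img"],tuple(int(v) for v in q),2,c,-1)
cv2.circle(w["img"],tuple(int(v) for v in proj(w,(.5135,.358,.017))),2,(0,255,0),-1)
cv2.imwrite("pics/w8b.png",w["img"][...,::-1])
E
```

```text
27.45 [0.4577 0.3464 0.1224] [1.7995e+02 8.0000e-02 1.1920e+01] [ 0.1 -0.4 -1.2] 0.0196 30.0
place [0.4586, 0.3479, 0.0165, 11.9] shift [ 0.12 -0.13 10.59] turn 0.0 rows 2.5
```

View pics/w8b.png

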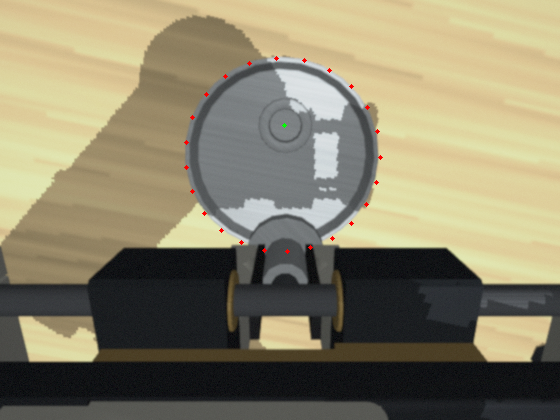

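The pan rim now fits the prediction, and the small ring lies flat at (285,125). Lowering the stud.

Scaled: 10.3 cm is 0.2575, 9.8 cm is 0.245.

Call:
{"op": "send_rows", "data": {
  "plan": [
    [[0.0013,-0.0025,0.075,0,0,0],[0.0025,-0.0025,0.15,0,0,0],[0.0025,-0.0025,0.2125,0,0,0],[0.0025,-0.0025,0.245,0,0,0],[0.0025,-0.0025,0.2575,0,0,0],[0.0025,-0.0025,0.2575,0,0,0],[0.0025,-0.0025,0.2575,0,0,0]]
  ]
}}

```text
clock: 28.08
tool_pos: [0.4595, 0.3486, 0.0208]
orientation: [-180.0, -0.0, 11.9]
force: [0.7, 0.5, -1.4]
opening: 0.0191
gripper_force: 30.0
```

Call:
{"op": "send_rows", "data": {
  "plan": [
    [[0,0,0.005,0,0,0],[0,0,0.01,0,0,0],[0,0,0.01,0,0,0],[0,0,0.01,0,0,0]]
  ]
}}

```text
clock: 28.42
tool_pos: [0.4591, 0.3489, 0.0166]
orientation: [-180.0, -0.0, 12.0]
force: [-0.7, 0.5, -0.1]
opening: 0.0191
gripper_force: 30.0
```

Call:
{"op": "send_rows", "data": {
  "plan": [
    [[0,0,0,0,0,0],[0,0,0,0,0,0],[0,0,0,0,0,0],[0,0,0,0,0,0]]
  ],
  "fingers": 0.45
}}

```text
clock: 28.75
tool_pos: [0.4591, 0.3489, 0.0163]
orientation: [-180.0, -0.0, 12.0]
force: [0.3, 0.5, -0.1]
opening: 0.0376
gripper_force: 0.0
```

Scaled: -12 cm is -0.3, -9 cm is -0.225.

Call:
{"op": "send_rows", "data": {
  "plan": [
    [[0,0,-0.05,0,0,0],[0,0,-0.125,0,0,0],[0,0,-0.225,0,0,0],[0,0,-0.3,0,0,0],[0,0,-0.3,0,0,0]]
  ]
}}

```text
clock: 29.17
tool_pos: [0.4617, 0.3516, 0.1432]
orientation: [-179.7, -0.5, 12.0]
force: [0.8, 0.4, 1.2]
opening: 0.039
gripper_force: 0.0
```

Scaled: -14 cm is -0.35, -11 cm is -0.275.

Call:
{"op": "send_rows", "data": {
  "plan": [
    [[-0.025,-0.05,0,0,0,0],[-0.075,-0.125,0,0,0,0],[-0.1,-0.2,0,0,0,0],[-0.125,-0.275,0,0,0,0],[-0.15,-0.35,0,0,0,0],[-0.15,-0.35,0,0,0,0],[-0.15,-0.35,0,0,0,0]]
  ]
}}

```text
clock: 29.75
tool_pos: [0.3702, 0.4746, 0.1357]
orientation: [180.0, 0.0, 12.1]
force: [-0.3, -0.0, 0.1]
opening: 0.0392
gripper_force: 0.0
```

```bash
python3 - <<'E'
from look import *
obs();t=look("top","t9");s=look("side","s9")
out=np.zeros((600,800,3),np.uint8)
out[:300,:800]=cv2.resize(t["img"][130:260,120:467],(800,300),interpolation=2)
out[300:,:800]=cv2.resize(s["img"][100:400,170:400],(800,1044),interpolation=2)[:300]
out[300:,450:]=cv2.resize(s["img"][180:390,260:382],(350,602),interpolation=2)[:300] if 0 else cv2.resize(s["img"][170:400,250:400],(350,300))
cv2.imwrite("pics/m9.png",out[...,::-1])
E
```

```text
29.75 [0.3702 0.4746 0.1357] [1.7999e+02 1.0000e-02 1.2090e+01] [-0.3 -0.   0.1] 0.0392 0.0
```

View pics/m9.png

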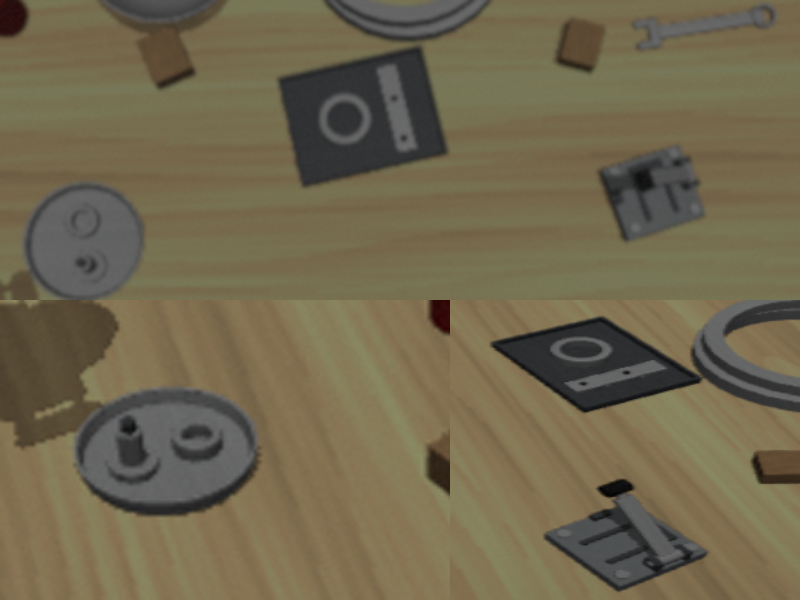

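The final views show the ring and strip flat and apart in the tray. The stud stands upright beside the small ring in the pan, and the bar is still up. The arm is clear, so I'm handing in.

```bash
python3 -c "
from plant import ctrl
print(ctrl.close_job())"
```

```text
the job is handed in; nothing more can be done
None
```

Both kits are made up and the job is handed in at about 30 s: large ring and strip lie flat in the tray, small ring and upright stud stand side by side in the pan, and the clamp bar is left raised.

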